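# Dust the head mount and hold the binocular head over it

## Task

Blow the dust off the microscope's empty head mount with the air gun clamped beside it: squeeze its lever fully against the gun for a moment and let it spring back, taking the fingers off. Then lift the binocular head out of its cradle, gripping the housing at its balance point, and hold it level about 2 cm above the mount, centred on it, the eyepieces facing the front of the microscope, so that it can be guided straight down; keep it level all the way, as the eyepieces sit loosely in their tubes, and do not let it touch the microscope. Finish while still holding it there, and leave the cell counter, bottle and slide box undisturbed.

Things in the scene. Friction and masses are not known exactly. Their poses are not given: they have to be found in the camera images.
- stand: Headless white and black microscope, fixed. Origin: on the bench under the mount's axis; x points to its back (the column), -x to its front (the open side of the stage), z up. It reaches 100 mm in front of the mount axis, 130 mm behind it, 75 mm to each side, and is 237 mm high: the mount's rim is its highest part, on an arm 72 mm wide with its top at 225 mm.
- mount (a point): Head mount on top of the microscope: an open upright steel ring, outer diameter 68 mm, inner 47 mm, 12 mm deep. The point is the centre of its upper rim, 237 mm above the bench. Axes as the stand's: x to the back, z up. A small clamp screw sticks out to 56 mm from the axis on the -y side, below the rim.
- airgun: Level aluminium air gun (26 mm diameter, 145 mm long, axis 243 mm above the bench) clamped on a fixed rod stand left (+y) of the microscope, its thin bent nozzle aimed at the mount, tip 60 mm from the mount axis. Origin: on the bench under the mount's axis. y runs along the gun away from the mount; the lever is on its +x side. Clamp and 12 mm rod are under the gun, 140 mm from the mount axis.
- squeeze (a point): Where to squeeze the air gun: level with its axis, 185 mm from the mount axis, midway between the gun's back (16.5 mm to -x) and the lever's outer face when fully squeezed (16.5 mm to +x; about 30 mm to +x at rest). Axes as the airgun's: x is the squeezing direction, z up. The lever is 12 mm tall, hinged 67 mm from here towards the nozzle, its free end 33 mm beyond. Free above, below and beside.
- lever (a joint): Lever of the air gun, rad: 0 at rest (sprung open), 0.2 fully squeezed against the gun. The spring takes about 3.5 N at the squeeze point at rest, 8 N fully squeezed; it springs back by itself.
- head: Binocular head, 0.6 to 0.8 kg, loose in the cradle. Origin: centre of the underside of its round foot (42 mm wide, 8 mm high). x to its back, z up. White housing 60 mm wide (y), flat sides, x = -68 to 34 mm, z = 8 to 54 mm (a low cap to 61). Black front plate to x = -79 mm, then two tubes side by side, 90 mm wide overall, rising at 30 degrees to x = -155 mm, z = 93 mm.
- balance (a point): Balance point of the head, inside the housing: 46 mm from the foot's axis towards the eyepieces (22 mm behind the housing's front edge), on its middle plane, 38 mm above the foot's underside. Axes as the head's. Gripped across the 60 mm width (along y) here, it hangs level.
- eyepieces (a point): Point midway between the outer ends of the two eyepiece tubes, 145 mm in front of the foot's axis, 78 mm above the foot's underside. Axes as the head's.
- cradle: Grey parking cradle of the head, fixed: base plate 165 x 100 x 12 mm; on it a ring (inner diameter 46 mm, outer 60, top 32 mm above the bench) into which the foot reaches, and a block 46 mm wide, as high, under the housing's front. Origin: on the bench under the ring's axis; x as the head's. The foot's underside is 24 mm above the bench; the head lifts straight out and is free after 10 mm.
- counter: Bystander: black cell counter with keys, 120 x 165 x 55 mm, loose. Origin: centre of its underside.
- bottle: Bystander: amber bottle with a black cap, diameter 60 mm, 130 mm high, loose. Origin: centre of its underside.
- slidebox: Bystander: blue plastic slide box, 87 x 97 x 36 mm, loose. Origin: centre of its underside.
Mind the look-alikes: they are no part of the job. Leave any pink or red look-alike of the head alone.

How it is judged (in metres and radians):
On the way, in this order (a step that is already met when the one before it is completed fails the run):
1. the air gun's lever is squeezed fully (over 0.16 of 0.2 rad) for 0.3 s while the head is still in its cradle (value of joint lever above 0.16 rad and horizontal distance between head and cradle below 0.02 m), for 0.3 s.
2. the lever has sprung back and the fingers are off it (value of joint lever below 0.04 rad and contact force between the fingers and airgun below 0.1 N), for 0.1 s.
3. the head is lifted clear of its cradle, level, gripped at its balance point (z of head in the frame of cradle above 0.045 m and contact force between head and cradle below 0.1 N and contact force between head and the fingers above 2 N and x of the grasp point in the frame of balance between -0.015 and 0.015 m and angle between head's own z axis and vertical below 0.1 rad), for 0.2 s.
At the end, for the whole second after the job is handed in: Fingers alone hold the head still within 15 mm (lengthwise) of its balance point: foot 8-40 mm over the mount rim, within 10 mm of its axis, level within 4 deg, yaw within 10 deg, eyepieces to the front, not touching stand or gun; lever at rest; bystanders moved under 20 mm (horizontal distance between head and mount below 0.01 m and z of head in the frame of mount between 0.008 and 0.04 m and angle between head's own z axis and vertical below 0.07 rad and angle between the x axis of head and the x axis of mount, either way round below 0.17 rad and x of eyepieces in the frame of mount below -0.1 m and contact force between head and the fingers above 2 N and contact force between head and stand below 0.1 N and contact force between head and airgun below 0.1 N and x of the grasp point in the frame of balance between -0.015 and 0.015 m and linear speed of head below 0.02 m/s and angular speed of head below 0.1 rad/s and value of joint lever below 0.04 rad and distance of each of counter, bottle, slidebox from where it was at the start of the episode below 0.02 m); the arm keeps its last pose, push and grip.
It fails at once if the head is tipped by more than 15 degrees (angle between head's own z axis and vertical above 0.26 rad).
It fails at once if the head is knocked against or set on the microscope stand (contact force between head and stand above 1 N).
It fails at once if a bystander is pushed away (distance of any of counter, bottle, slidebox from where it was at the start of the episode above 0.02 m).
It also fails if it takes over 62 s, if anything falls off the work surface, if the arm or the gripper's body presses on something with over 40 N, if the wrist force passes 120 N, or if a joint passes its speed limit or range.

## Robot

A 6-joint arm with a two-finger parallel gripper is mounted at the origin on the work surface. World frame = base frame: x ahead of the robot, y to its left, z up, the work surface at z = 0. Lengths are in mm, angles in rad, forces in N, time in s.
With the tool pointing down it reaches from about 275 to 1000 mm from the base axis. Payload 8.4 kg.
Tool frame: the origin (TCP) lies between the finger pads; the fingertips stand r.nose_length ahead of it and the grasp point (between the pads) lies 8 mm behind it (r.nose_length is the distance from the TCP to the fingertips, in mm); y points along the fingers, x is the direction in which the jaws open and shut, and the axes are right-handed (so a half turn about y gives the same grasp; the last joint's range is limited). The gripper opens to 85 mm and grips with 20 to 120 N. Pads are 22 mm wide; open, the fingers measure 114 mm over their backs; the gripper's body (76 mm by 85 mm) begins 54 mm behind the grasp point. The pads swing forward as they close: fully open they stand 13 mm farther back than shut.
Start: joints at [1.15, 0.353, 1.633, -0, 1.155, -0.002], TCP at [254.164, 570.989, 242.281] pointing down, gripper open.
Joint ranges: [-2.63, 2.63], [-0.92, 2.1], [0.06, 2.66], [-1.3, 4.44], [0, 2.69], [-3.02, 3.02]. Speed limits (rad/s): [2.22, 2.22, 2.79, 3.14, 3.14, 3.14].

## Interface

Orientations are given as [roll, pitch, yaw] about the fixed x, y, z axes, in that order (R = Rz(yaw) Ry(pitch) Rx(roll)).
In Python, from rig import r, cams, order gives the robot as it stands. The module is installed in compiled form; this text tells all that it offers.
- The arm moves only by the shell command python3 -m crank 'ROWS' [FORCE]. ROWS is JSON, a list of rows, each a list of 7 numbers: the turn, a rotation vector about the tool's x, y, z in degrees, then the shift along the tool's x, y, z in cm, then the opening, from -1 (shut) to 1 (fully open). A call has exactly 10 rows; each row shifts and turns the pose as measured when the row begins, along the tool's axes as they then stand; what a row does not reach is not made up. A row lasts 1/12 s, in which the tool goes at most 41.7 mm and 7.16 degrees, less where a joint would pass 70% of its speed; a pose out of reach is approached as far as the arm can. A call with a gripper value outside its range is refused whole. The fingers move at their own pace and stop on an object; FORCE is the grip in N (left out, the last holds). Time passes only in rows, so rows that do not move let the fingers close, or fill a call up. It gives the time, the measured TCP pose, the force and the opening at its end, in the units of the state.
- r.sense(): the state, without advancing time (a new reading comes with each control period).
- cams.grab_frame(name): name is "scene" or "side" or "wrist"; returns the picture (420x560x3 uint8, blue, green, red); there is no depth.
- cams.camera_info(name): a dict with "intrinsics" (3x3 intrinsics, pixels), "view" (4x4, takes a point from world to camera coordinates); the wrist camera has in their place "hand_eye" (4x4, takes a point from camera to tool coordinates, whose origin is the TCP and whose axes are the tool frame's). Camera axes: x right, y up, looking along -z (the intrinsics and any distortion apply to the point x, -y, -z); pixel columns grow to the right and rows downward; lengths in mm; the calibration is good to about 2 mm. A picture is of the moment at which its call begins: read the wrist's pose just before it. camera_info takes no time and is no camera call.
- order.sign_off(): hands the job in, once; it reports no verdict.
The state is a dict: "clock": time; "qpos": joint angles; "qvel": joint speeds; "joint_efforts": joint torques, N m; "eef_pos": TCP position; "tcp_rot": TCP orientation; "contact_force": force on the tool from outside, world axes, zero at the start; "wrist_torque": the same for the moment, N m; "opening": opening from 0.0 (shut) to 1.0 (fully open).
Only numpy, scipy, OpenCV 4.12 (cv2) and the standard library are available. Lean on these libraries where they do the work, as an engineer would, in place of code of your own. Each camera call takes 0.05 s, during which the arm holds its last target.

## Working session

There is one attempt and no reset: what is moved stays moved. The work goes in short steps, Python scripts to look and compute and a shell command to move; the robot and the scene stay as the last step left them, time stands still between calls to the robot, and variables do not carry over. Pictures are saved under pics/ and viewed, and the job is handed in when it is done.

```bash
mkdir -p pics; python3 - <<'E'
from rig import r,cams,order
import cv2,numpy as np
np.set_printoptions(suppress=True,precision=3)
s=r.sense();print(s, r.nose_length)
for n in ["scene","side","wrist"]:
    cv2.imwrite(f"pics/{n}0.png",cams.grab_frame(n)); print(n,cams.camera_info(n))
E
```

```text
{'clock': 0.0, 'qpos': array([ 1.15 ,  0.354,  1.634, -0.   ,  1.155, -0.002]), 'qvel': array([ 0.001, -0.001,  0.001, -0.   ,  0.001, -0.   ]), 'joint_efforts': array([ -0.002, -60.526, -34.206,  -0.   ,   0.01 ,  -0.   ]), 'eef_pos': array([253.976, 570.547, 241.54 ]), 'tcp_rot': array([-1.571,  0.001,  1.152]), 'contact_force': array([-0.382, -0.034, -0.05 ]), 'wrist_torque': array([-0.015, -0.001, -0.034]), 'opening': 0.9977770314261065} 11.0
scene {'intrinsics': array([[397.   ,   0.   , 286.183],
       [  0.   , 397.   , 205.825],
       [  0.   ,   0.   ,   1.   ]]), 'view': array([[   -0.855,     0.519,    -0.006,   461.571],
       [   -0.441,    -0.719,     0.537,   112.559],
       [    0.274,     0.461,     0.844, -1322.409],
       [    0.   ,     0.   ,     0.   ,     1.   ]])}
side {'intrinsics': array([[419.273,   0.   , 287.193],
       [  0.   , 419.273, 211.206],
       [  0.   ,   0.   ,   1.   ]]), 'view': array([[   0.958,   -0.285,    0.009, -494.938],
       [   0.201,    0.698,    0.688, -168.16 ],
       [  -0.202,   -0.657,    0.726, -998.308],
       [   0.   ,    0.   ,    0.   ,    1.   ]])}
wrist {'intrinsics': array([[354.479,   0.   , 279.669],
       [  0.   , 354.479, 211.418],
       [  0.   ,   0.   ,   1.   ]]), 'hand_eye': array([[   1.   ,    0.001,    0.   ,   -0.542],
       [   0.   ,    0.318,   -0.948, -131.233],
       [  -0.001,    0.948,    0.318,   80.859],
       [   0.   ,    0.   ,    0.   ,    1.   ]])}
```

View pics/scene0.png

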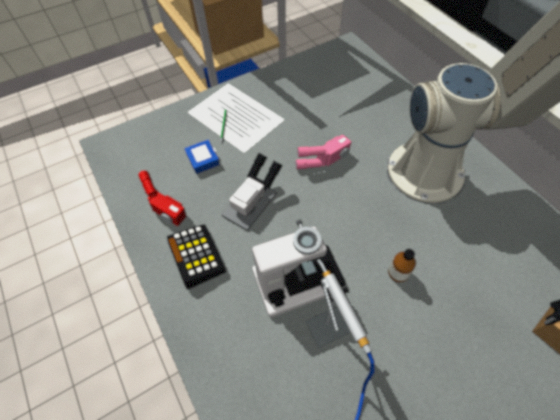

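View pics/side0.png

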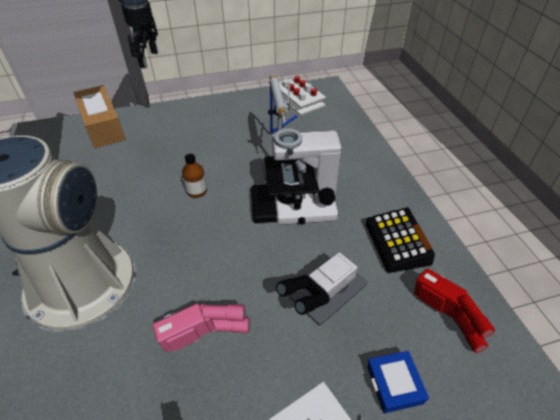

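View pics/wrist0.png

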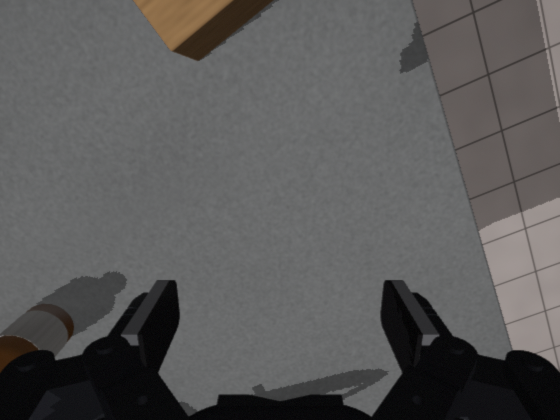

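```bash
python3 - <<'E'
import cv2
a=cv2.imread("pics/scene0.png");b=cv2.imread("pics/side0.png")
def crop(i,x,y,w,h,f,n):
    cv2.imwrite(n,cv2.resize(i[y:y+h,x:x+w],None,fx=f,fy=f,interpolation=cv2.INTER_CUBIC))
crop(a,210,140,190,140,4,"pics/sA.png")
crop(a,250,215,150,140,4,"pics/sG.png")
crop(b,230,70,150,150,4,"pics/dG.png")
crop(b,260,240,120,90,6,"pics/dH.png")
E
```

```text
(no output)
```

View pics/sA.png

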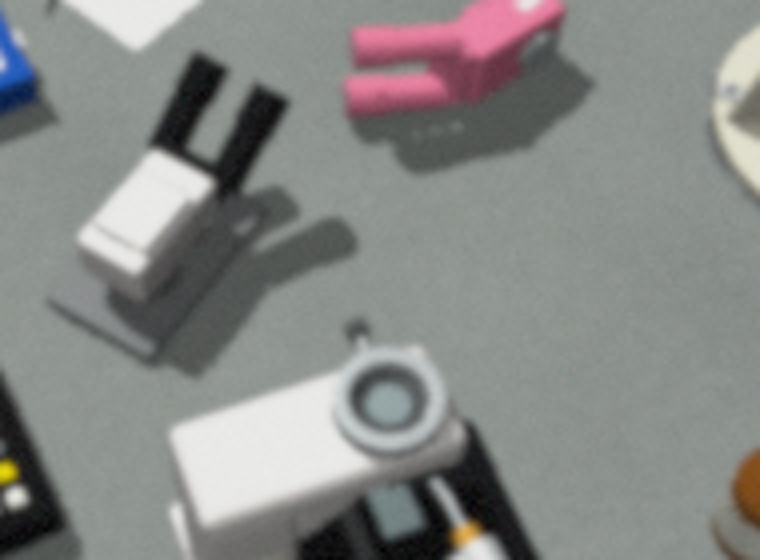

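View pics/sG.png

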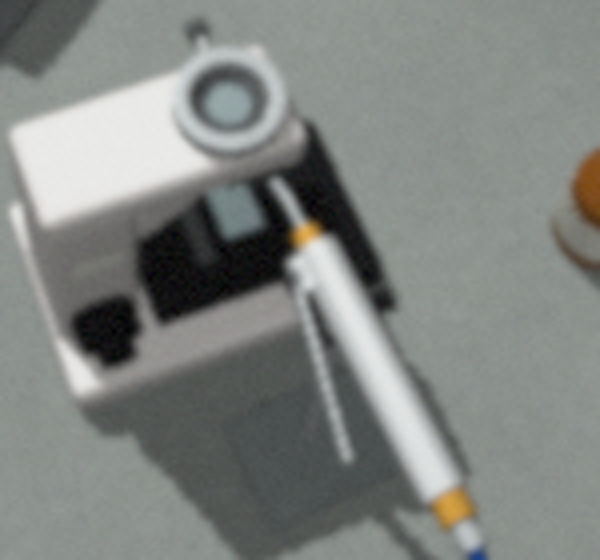

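View pics/dG.png

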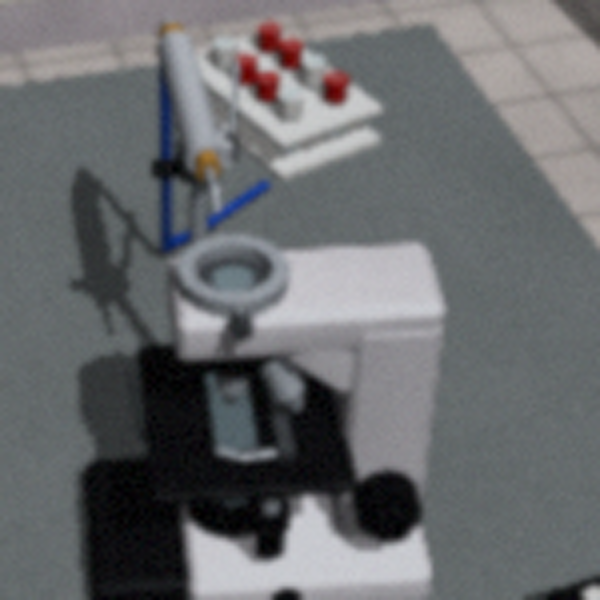

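View pics/dH.png

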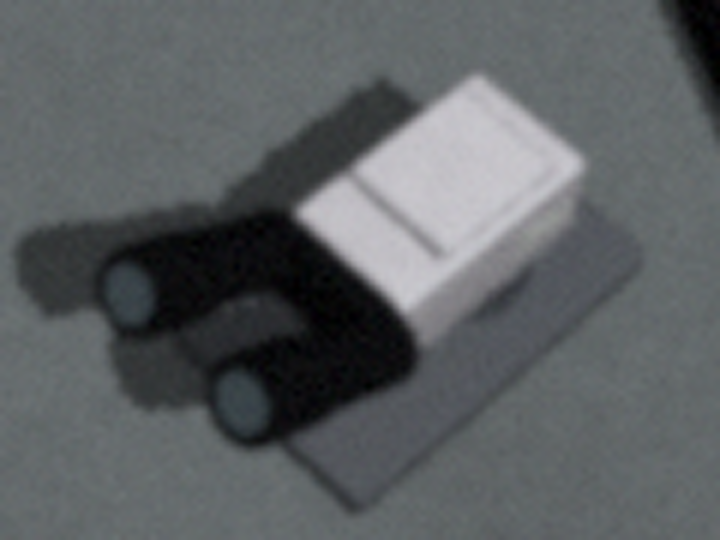

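```bash
cat > h.py <<'E'
import numpy as np,cv2
from rig import r,cams
from scipy.spatial.transform import Rotation as Ro
np.set_printoptions(suppress=True,precision=2)
def ray(n,u,v):
    c=cams.camera_info(n);K=c["intrinsics"]
    d=np.array([(u-K[0,2])/K[0,0],-(v-K[1,2])/K[1,1],-1])
    if "view" in c: M=np.linalg.inv(c["view"])
    else:
        s=r.sense();T=np.eye(4);T[:3,:3]=Ro.from_euler("xyz",s["tcp_rot"]).as_matrix();T[:3,3]=s["eef_pos"];M=T@c["hand_eye"]
    return M[:3,3],M[:3,:3]@d
def onz(n,u,v,z):
    o,d=ray(n,u,v);return o+d*(z-o[2])/d[2]
def tri(p,q):
    (o1,d1),(o2,d2)=ray("scene",*p),ray("side",*q)
    t=np.linalg.lstsq(np.c_[d1,-d2],o2-o1,rcond=None)[0]
    a,b=o1+d1*t[0],o2+d2*t[1];return (a+b)/2,np.linalg.norm(a-b)
E
python3 - <<'E'
from h import *
print("mount",onz("scene",308,240.3,237),onz("side",287.75,138,237),tri((308,240.3),(287.75,138)))
f,b=(327,273.75),(363.25,341.75)
F,B=onz("scene",*f,243),onz("scene",*b,243);print("gun",F,B,np.linalg.norm(B-F),np.degrees(np.arctan2(*(B-F)[1::-1])))
print(tri(f,(281.75,110.75)),tri(b,(273,78)))
F,B=onz("side",281.75,110.75,243),onz("side",273,78,243);print("gunside",F,B,np.degrees(np.arctan2(*(B-F)[1::-1])))
# head
S=lambda x,y,z:onz("side",260+x/6,240+y/6,z)
P=[S(297,212,78),S(408,305,78),S(585,165,78),S(480,75,78)]
for p in P:print(p)
A=lambda x,y,z:onz("scene",210+x/4,140+y/4,z)
print("scene",[A(158,150,78),A(213,185,78),A(78,238,80),A(135,266,80)])
E
```

```text
mount [545.99 109.93 237.  ] [545.71 100.88 237.  ] (array([546.1 , 107.54, 232.51]), np.float64(3.2097955767343347))
gun [557.24 203.32 243.  ] [577.73 360.82 243.  ] 158.83213922167582 82.58960083003295
(array([559.27, 203.85, 245.98]), np.float64(2.320145813128712)) (array([579.99, 361.42, 249.61]), np.float64(0.8337377312070755))
gunside [561.51 207.52 243.  ] [583.37 372.67 243.  ] 82.45983992830746
[ 511.59 -185.95   78.  ]
[ 536.79 -234.8    78.  ]
[ 621.59 -196.02   78.  ]
[ 599.51 -145.55   78.  ]
scene [array([ 530.62, -231.42,   78.  ]), array([ 510.85, -180.75,   78.  ]), array([ 620.04, -189.92,   80.  ]), array([ 595.65, -146.26,   80.  ])]
```

```bash
python3 -m crank '[[0,7,0,0,-1,0,1],[0,7,0,0,-1,0,1],[0,7,0,0,-1,0,1],[0,7,0,0,-1,0,1],[0,7,0,0,-1,0,1],[0,7,0,0,-1,0,1],[0,7,0,0,-1,0,1],[0,7,0,0,-1,0,1],[0,7,0,0,-1,0,1],[0,7,0,0,-1,0,1]]' 20
cat >> h.py <<'E'
def to(p,yaw_deg,quiet=False):
    "needed remaining motion in tool axes (cm) and turn about tool y for tool-down target"
    s=r.sense();R=Ro.from_euler("xyz",s["tcp_rot"])
    y=np.radians(yaw_deg);Rt=Ro.from_euler("xyz",[-np.pi/2,0,y])
    print("t",s["clock"],"pos",s["eef_pos"],"rot",np.degrees(s["tcp_rot"]),"F",s["contact_force"],"op",round(s["opening"],3))
    print("turn(tool,deg)",np.degrees((R.inv()*Rt).as_rotvec()),"shift cm",R.inv().apply(np.array(p)-s["eef_pos"])/10)
E
python3 -c "
from h import *
to([568,289,340],-7.5)"
```

```text
clock: 0.98
eef_pos: [252.7, 567.8, 339.5]
tcp_rot: [-1.583, 0.004, -0.096]
contact_force: [1.4, 0.5, -0.7]
opening: 0.999
t 0.9833 pos [252.72 567.84 339.54] rot [-90.72   0.24  -5.53] F [ 1.42  0.52 -0.68] op 0.999
turn(tool,deg) [ 0.73  1.97 -0.23] shift cm [ 34.07   0.12 -24.72]
```

```bash
python3 -m crank '[[0.7,2,-0.2,3.3,0,-2.4,1],[0,0,0,3.3,0,-2.4,1],[0,0,0,3.3,0,-2.4,1],[0,0,0,3.3,0,-2.4,1],[0,0,0,3.3,0,-2.4,1],[0,0,0,3.3,0,-2.4,1],[0,0,0,3.3,0,-2.4,1],[0,0,0,3.3,0,-2.4,1],[0,0,0,3.3,0,-2.4,1],[0,0,0,3.3,0,-2.4,1]]'
python3 -c "
from h import *
to([568,289,340],-7.5)
cv2.imwrite('pics/w1.png',cams.grab_frame('wrist'))"
```

```text
clock: 1.82
eef_pos: [548.8, 283.3, 339.3]
tcp_rot: [-1.566, 0.002, -0.132]
contact_force: [-0.2, 1.1, 0.7]
opening: 1.006
t 1.8167 pos [548.82 283.33 339.31] rot [-89.75   0.14  -7.53] F [-0.16  1.12  0.74] op 1.006
turn(tool,deg) [-0.25 -0.03 -0.14] shift cm [ 1.83 -0.07  0.81]
```

View pics/w1.png

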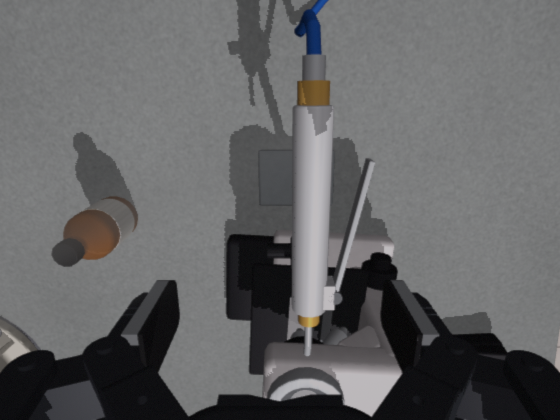

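```bash
python3 - <<'E'
from h import *
g=lambda u,v,z=243:onz("wrist",u,v,z)
im=cv2.imread("pics/w1.png")
for v in (130,160,180,200,230,260,290):
    row=im[v,280:345].astype(int).min(1); m=np.where(row>150)[0]+280; print(v,m[0],m[-1],g((m[0]+m[-1])/2+.5,v))
for u,v in((313.5,104),(311,317),(313.5,81),(309,328)):print(g(u,v))
print("lever end",g(371,160),g(335,292))
E
```

```text
130 305 330 [586.15 333.28 243.  ]
160 304 329 [583.59 314.5  243.  ]
180 303 328 [581.59 301.43 243.  ]
200 303 327 [579.85 287.84 243.  ]
230 302 326 [576.94 266.48 243.  ]
260 302 344 [580.89 242.91 243.  ]
290 301 338 [576.02 219.13 243.  ]
[584.99 349.22 243.  ]
[567.03 197.04 243.  ]
[586.39 362.42 243.  ]
[564.47 187.51 243.  ]
lever end [618.12 309.79 243.  ] [586.74 215.98 243.  ]
```

```bash
python3 - <<'E'
from h import *
im=cv2.imread("pics/w1.png")
for v in (120,140,160,180,200,220,300): print(v,im[v,286:340].astype(int).mean(1).round().astype(int).tolist())
cv2.imwrite("pics/w1g.png",cv2.resize(im[60:400,240:440],None,fx=3,fy=3)[:800])
cv2.imwrite("pics/w1m.png",cv2.resize(im[300:420,240:400],None,fx=4,fy=4))
E
```

```text
120 [123, 124, 124, 123, 122, 122, 102, 81, 82, 91, 101, 109, 117, 122, 128, 133, 139, 144, 148, 153, 157, 161, 164, 167, 170, 172, 171, 139, 125, 124, 127, 128, 126, 125, 123, 120, 119, 120, 120, 120, 121, 132, 158, 164, 161, 155, 148, 125, 124, 127, 127, 125, 124, 123]
140 [86, 87, 87, 87, 86, 84, 76, 78, 87, 94, 104, 113, 120, 126, 130, 136, 141, 146, 151, 156, 160, 163, 166, 169, 171, 174, 177, 180, 182, 185, 186, 186, 186, 184, 182, 180, 179, 179, 179, 176, 172, 169, 166, 162, 157, 149, 117, 90, 84, 82, 82, 82, 83, 83]
160 [80, 81, 80, 80, 80, 79, 75, 78, 88, 98, 106, 116, 122, 128, 134, 139, 144, 150, 155, 159, 163, 166, 168, 172, 174, 177, 181, 183, 186, 187, 187, 188, 187, 185, 183, 182, 182, 181, 177, 174, 171, 167, 163, 157, 150, 126, 93, 77, 71, 77, 78, 79, 78, 78]
180 [76, 77, 77, 77, 77, 77, 71, 78, 87, 98, 108, 119, 125, 132, 137, 142, 148, 153, 158, 162, 166, 168, 171, 175, 177, 181, 183, 186, 188, 189, 189, 189, 188, 187, 184, 183, 182, 179, 175, 172, 167, 163, 158, 150, 134, 95, 75, 71, 79, 81, 81, 80, 79, 78]
200 [75, 75, 76, 75, 74, 75, 70, 78, 89, 101, 112, 121, 128, 133, 139, 145, 150, 155, 160, 164, 167, 170, 173, 176, 180, 183, 186, 188, 189, 189, 189, 188, 188, 187, 185, 183, 179, 176, 172, 167, 163, 158, 151, 138, 98, 76, 71, 78, 80, 81, 81, 79, 80, 80]
220 [77, 76, 77, 78, 77, 77, 75, 81, 92, 103, 114, 124, 131, 136, 142, 147, 152, 157, 162, 166, 169, 171, 175, 178, 181, 185, 188, 189, 189, 189, 189, 188, 188, 186, 183, 180, 175, 171, 167, 162, 158, 151, 143, 105, 83, 81, 81, 81, 79, 82, 81, 78, 77, 79]
300 [14, 14, 16, 46, 108, 99, 85, 92, 102, 115, 127, 134, 140, 146, 151, 156, 161, 166, 169, 172, 175, 180, 184, 187, 188, 188, 188, 189, 188, 187, 184, 180, 175, 171, 167, 162, 157, 170, 185, 188, 188, 187, 180, 184, 186, 178, 182, 157, 119, 104, 102, 102, 102, 102]
```

View pics/w1m.png

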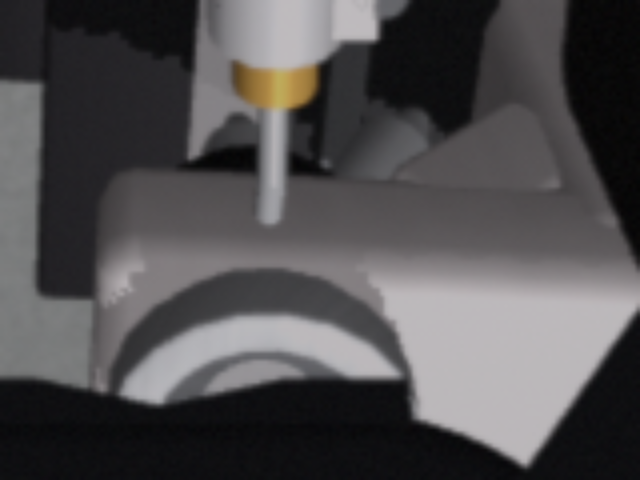

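```bash
python3 - <<'E'
from h import *
# use pose of image: unchanged since (no rows)
P=np.array([onz("wrist",u,v,243) for u,v in((312.3,140),(311.9,160),(311.4,180),(310.9,200),(310.7,220),(308.3,300))])
print(P); 
d=np.polyfit(P[:,1],P[:,0],1);print(d,np.degrees(np.arctan(d[0])), "x at 289:",np.polyval(d,289))
print("tip",onz("wrist",307,355,243))
print("ring top edge",onz("wrist",306.5,378,237))
E
```

```text
[[581.94 327.59 243.  ]
 [580.33 314.94 243.  ]
 [578.6  301.84 243.  ]
 [576.8  288.25 243.  ]
 [575.14 274.12 243.  ]
 [566.63 211.92 243.  ]]
[  0.13 538.66] 7.539374493455567 x at 289: 576.9120340532436
tip [560.19 162.83 243.  ]
ring top edge [557.08 134.76 237.  ]
```

```bash
python3 - <<'E'
from h import *
to([568,289,340],-7.5)
to([568,289,340],-7.5)
cv2.imwrite('pics/w2.png',cams.grab_frame('wrist'))
to([568,289,340],-7.5)
im=cv2.imread("pics/w2.png")
for v in (140,180,220,300): print(v,im[v,280:340].astype(int).mean(1).round().astype(int).tolist())
E
```

```text
t 1.8667 pos [553.66 278.27 339.1 ] rot [-89.91  -0.07  -7.68] F [ 3.78 -4.04  0.16] op 1.0
turn(tool,deg) [-0.09 -0.18  0.07] shift cm [ 1.28 -0.09  1.26]
t 1.8667 pos [553.66 278.27 339.1 ] rot [-89.91  -0.07  -7.68] F [ 3.78 -4.04  0.16] op 1.0
turn(tool,deg) [-0.09 -0.18  0.07] shift cm [ 1.28 -0.09  1.26]
t 1.9167 pos [551.3  280.74 338.9 ] rot [-89.84   0.05  -7.8 ] F [-0.48  1.14 -0.43] op 0.995
turn(tool,deg) [-0.16 -0.3  -0.05] shift cm [ 1.54 -0.11  1.05]
140 [86, 87, 86, 82, 83, 92, 100, 110, 118, 124, 130, 135, 140, 145, 150, 155, 159, 162, 165, 167, 170, 173, 176, 179, 181, 184, 185, 186, 186, 185, 183, 181, 179, 179, 180, 177, 173, 171, 167, 164, 158, 153, 141, 107, 85, 81, 81, 84, 86, 87, 85, 85, 86, 85, 84, 82, 82, 82, 82, 81]
180 [77, 77, 77, 74, 78, 81, 98, 110, 120, 127, 132, 139, 144, 149, 154, 159, 163, 166, 169, 172, 176, 178, 182, 185, 187, 188, 189, 189, 189, 188, 187, 185, 184, 182, 178, 174, 171, 165, 162, 157, 150, 135, 96, 79, 78, 77, 77, 75, 71, 78, 80, 81, 79, 78, 77, 79, 78, 78, 78, 78]
220 [78, 79, 80, 76, 77, 88, 100, 112, 122, 128, 135, 141, 146, 151, 157, 161, 166, 168, 171, 174, 178, 182, 185, 188, 189, 189, 189, 189, 189, 189, 186, 184, 180, 177, 173, 168, 163, 159, 153, 145, 124, 92, 81, 79, 77, 77, 79, 79, 78, 77, 78, 79, 79, 79, 78, 78, 80, 81, 78, 59]
300 [14, 14, 12, 24, 58, 87, 101, 113, 126, 133, 139, 145, 150, 156, 161, 166, 169, 172, 177, 181, 185, 188, 189, 188, 188, 189, 188, 188, 185, 180, 176, 172, 167, 162, 157, 168, 185, 188, 189, 188, 189, 189, 188, 189, 189, 188, 178, 114, 45, 19, 16, 14, 15, 16, 15, 14, 12, 14, 15, 15]
```

```bash
cat >> h.py <<'E'
def wz(u,v,z,s):
    c=cams.camera_info("wrist");K=c["intrinsics"];d=np.array([(u-K[0,2])/K[0,0],-(v-K[1,2])/K[1,1],-1])
    T=np.eye(4);T[:3,:3]=Ro.from_euler("xyz",s["tcp_rot"]).as_matrix();T[:3,3]=s["eef_pos"];M=T@c["hand_eye"]
    o,d=M[:3,3],M[:3,:3]@d;return o+d*(z-o[2])/d[2]
E
python3 - <<'E'
from h import *
def fit(L,s):
    P=np.array([wz(u,v,243,s) for u,v in L]);d=np.polyfit(P[:,1],P[:,0],1);print(np.degrees(np.arctan(d[0])),np.polyval(d,[204,289]))
fit([(303.3,140),(302.9,180),(302.3,220),(299.5,300)],dict(eef_pos=np.array([553.66,278.27,339.1]),tcp_rot=np.radians([-89.91,-.07,-7.68])))
fit([(312.3,140),(311.4,180),(310.7,220),(308.3,300)],dict(eef_pos=np.array([548.82,283.33,339.31]),tcp_rot=np.radians([-89.75,.14,-7.53])))
E
```

```text
7.9685144065944895 [559.17 571.06]
7.40471346094335 [560.   571.05]
```

```bash
python3 -m crank '[[0,0,0,0.8,0,0.5,1],[0,0,0,0.7,0,0.5,1],[0,0,0,0,0,0,1],[0,0,0,0,2,0,1],[0,0,0,0,2,0,1],[0,0,0,0,2,0,1],[0,0,0,0,2,0,1],[0,0,0,0,1,0,1],[0,0,0,0,0.2,0,1],[0,0,0,0,0,0,1]]'
python3 -c "
from h import *
to([569,289,235],-7.8)
cv2.imwrite('pics/w3.png',cams.grab_frame('wrist'))
to([569,289,235],-7.8)"
```

```text
clock: 2.75
eef_pos: [566.7, 297.7, 243.7]
tcp_rot: [-1.566, 0.001, -0.128]
contact_force: [0.3, 0.3, -0.3]
opening: 1.001
t 2.75 pos [566.67 297.75 243.71] rot [-89.71   0.07  -7.35] F [ 0.35  0.27 -0.32] op 1.001
turn(tool,deg) [-0.29  0.45 -0.07] shift cm [ 0.34  0.87 -0.84]
t 2.8 pos [566.84 297.8  244.15] rot [-89.69   0.05  -7.35] F [-0.74 -0.19 -0.4 ] op 1.001
turn(tool,deg) [-0.31  0.45 -0.05] shift cm [ 0.33  0.91 -0.85]
```

View pics/w3.png

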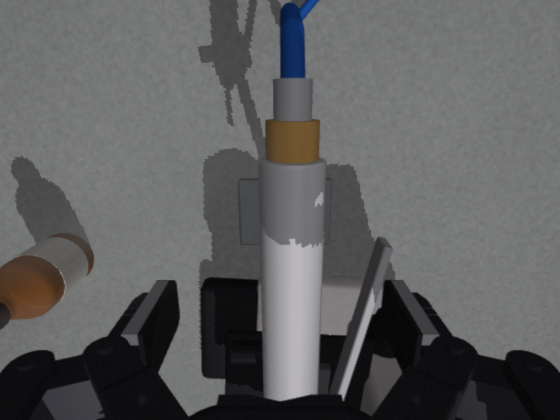

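```bash
python3 -m crank '[[0,0.4,0,0.35,0.5,-0.85,1],[0,0,0,0,0.4,0,1],[0,0,0,0,0,0,1],[0,0,0,0,0,0,0.5],[0,0,0,0,0,0,0.2],[0,0,0,0,0,0,0],[0,0,0,0,0,0,0],[0,0,0,0,0,0,0],[0,0,0,0,0,0,0],[0,0,0,0,0,0,0]]' 20
python3 -c "
from h import *
to([569,289,235],-7.8)
cv2.imwrite('pics/w4.png',cams.grab_frame('wrist'))
to([569,289,235],-7.8)"
```

```text
clock: 3.63
eef_pos: [576.9, 288.7, 241.5]
tcp_rot: [-1.559, -0.017, -0.137]
contact_force: [4.8, -0.7, -3.2]
opening: 0.499
t 3.6333 pos [576.91 288.69 241.49] rot [-89.31  -0.95  -7.83] F [ 4.8  -0.66 -3.17] op 0.499
turn(tool,deg) [-0.69 -0.02  0.95] shift cm [-0.8   0.64 -0.08]
t 3.6833 pos [576.94 288.67 241.52] rot [-89.31  -0.95  -7.84] F [ 4.95 -0.59 -2.85] op 0.498
turn(tool,deg) [-0.69 -0.03  0.95] shift cm [-0.8   0.64 -0.08]
```

View pics/w4.png

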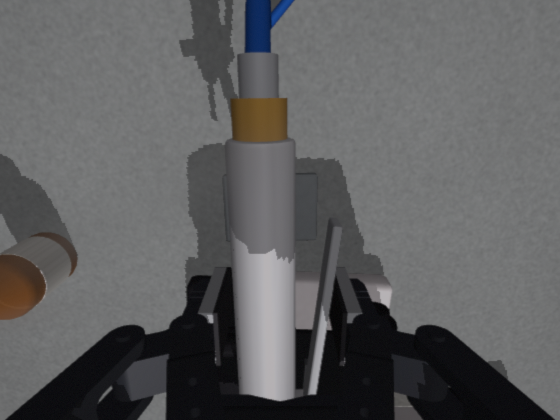

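```bash
python3 -m crank '[[-0.7,0,0.9,-0.2,0.3,0,-0.2],[0,0,0,-0.2,0.3,0,-0.4],[0,0,0,-0.2,0.1,0,-0.6],[0,0,0,-0.1,0,0,-0.8],[0,0,0,-0.1,0,0,-1],[0,0,0,0,0,0,-1],[0,0,0,0,0,0,-1],[0,0,0,0,0,0,-1],[0,0,0,0,0,0,-1],[0,0,0,0,0,0,-1]]' 25
python3 -c "
from h import *
to([571,289,235],-7.8)
cv2.imwrite('pics/w5.png',cams.grab_frame('wrist'))
to([571,289,235],-7.8)"
```

```text
clock: 4.52
eef_pos: [573.8, 289.4, 239.3]
tcp_rot: [-1.572, -0.009, -0.135]
contact_force: [3.5, -0.6, -0.5]
opening: 0.373
t 4.5167 pos [573.81 289.44 239.28] rot [-90.04  -0.54  -7.76] F [ 3.51 -0.59 -0.45] op 0.373
turn(tool,deg) [0.04 0.04 0.54] shift cm [-0.28  0.43 -0.08]
t 4.5667 pos [573.8  289.43 239.29] rot [-90.04  -0.54  -7.76] F [ 2.77 -1.32 -0.5 ] op 0.371
turn(tool,deg) [0.04 0.04 0.54] shift cm [-0.28  0.43 -0.08]
```

View pics/w5.png

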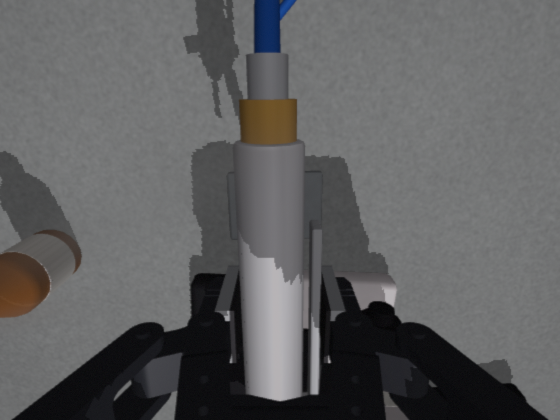

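```bash
python3 -m crank '[[0,0,0,0,0,0,-1],[0,0,0,0,0,0,-1],[0,0,0,0,0,0,-1],[0,0,0,0,0,0,-1],[0,0,0,0,0,0,-1],[0,0,0,0,0,0,-1],[0,0,0,0,0,0,1],[0,0,0,0,0,0,1],[0,0,0,0,0,0,1],[0,0,0,0,0,0,1]]' 25
python3 -c "
from h import *
to([571,289,235],-7.8)
cv2.imwrite('pics/w6.png',cams.grab_frame('wrist'))"
```

```text
clock: 5.4
eef_pos: [573.3, 288.8, 238.3]
tcp_rot: [-1.573, -0.008, -0.136]
contact_force: [0.3, 0.5, -0.7]
opening: 0.912
t 5.4 pos [573.25 288.77 238.27] rot [-90.13  -0.45  -7.79] F [ 0.34  0.5  -0.68] op 0.912
turn(tool,deg) [0.13 0.01 0.45] shift cm [-0.23  0.33 -0.01]
```

View pics/w6.png

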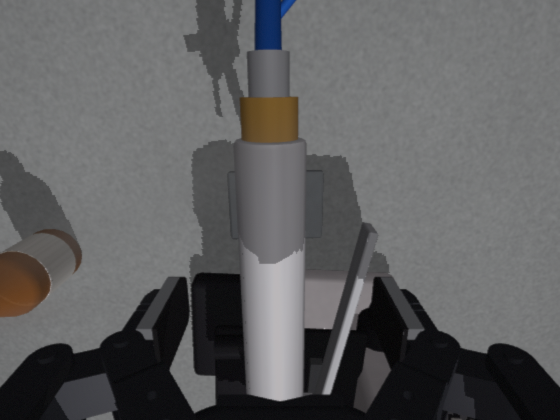

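```bash
python3 -m crank '[[0,0,0,0,-1,0,1],[0,0,0.4,0,-2,0,1],[0,0,0,0,-2,0,1],[0,0,0,0,-2.5,0,1],[0,0,0,0,-3,-1,1],[0,0,0,0,-3,-2,1],[0,0,0,0,-2,-3,1],[0,0,0,0,0,-3.5,1],[0,0,0,0,0,-3.5,1],[0,0,0,0,0,-3.5,1]]'
python3 -m crank '[[0,0,0,0,0,-2,1],[0,0,0,0,0,-1,1],[0,0,0,0,0,-0.5,1],[0,0,0,0,0,0,1],[0,0,0,0,0,0,1],[0,0,0,0,0,0,1],[0,0,0,0,0,0,1],[0,0,0,0,0,0,1],[0,0,0,0,0,0,1],[0,0,0,0,0,0,1]]'
python3 -c "
from h import *
to([546,90,400],-7.8)
cv2.imwrite('pics/w7.png',cams.grab_frame('wrist'))
cv2.imwrite('pics/s7.png',cams.grab_frame('scene'))
"
```

```text
clock: 6.28
eef_pos: [546.7, 128.1, 407.8]
tcp_rot: [-1.57, 0.003, -0.126]
contact_force: [-0.2, -0.7, 0.7]
opening: 1.0
clock: 7.12
eef_pos: [540.7, 92.1, 412.0]
tcp_rot: [-1.567, 0.001, -0.126]
contact_force: [0.7, -1.1, -0.9]
opening: 0.998
t 7.1167 pos [540.7   92.13 411.99] rot [-89.81   0.08  -7.19] F [ 0.71 -1.07 -0.88] op 0.998
turn(tool,deg) [-0.19  0.61 -0.08] shift cm [ 0.55  1.2  -0.15]
```

View pics/w7.png

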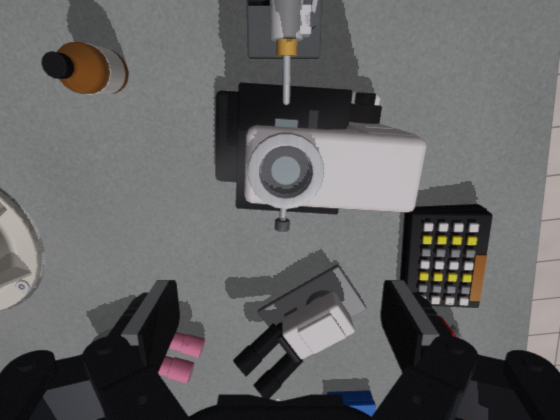

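```bash
python3 - <<'E'
import cv2
im=cv2.imread("pics/w7.png")
cv2.imwrite("pics/w7a.png",cv2.resize(im[90:250,230:430],None,fx=4,fy=3.75))
cv2.imwrite("pics/w7b.png",cv2.resize(im[255:400,225:375],None,fx=4,fy=4))
E
```

```text
(no output)
```

View pics/w7a.png

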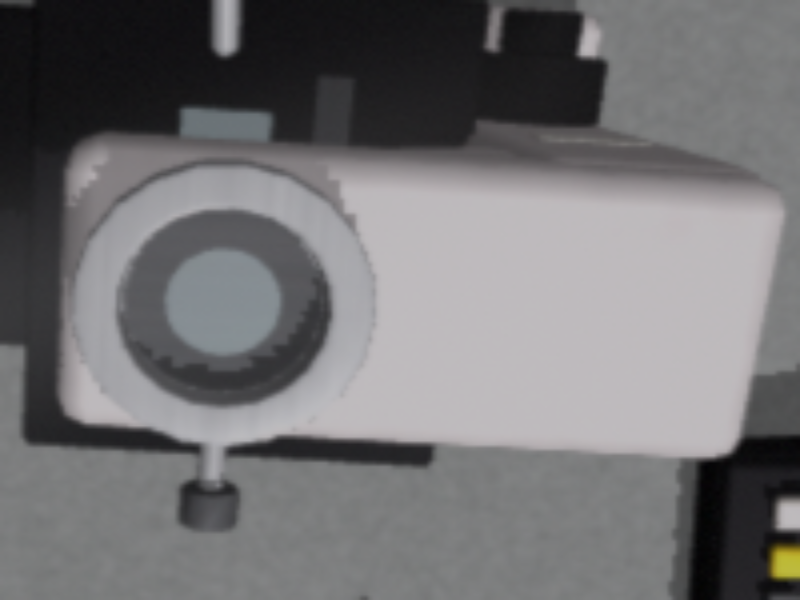

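View pics/w7b.png

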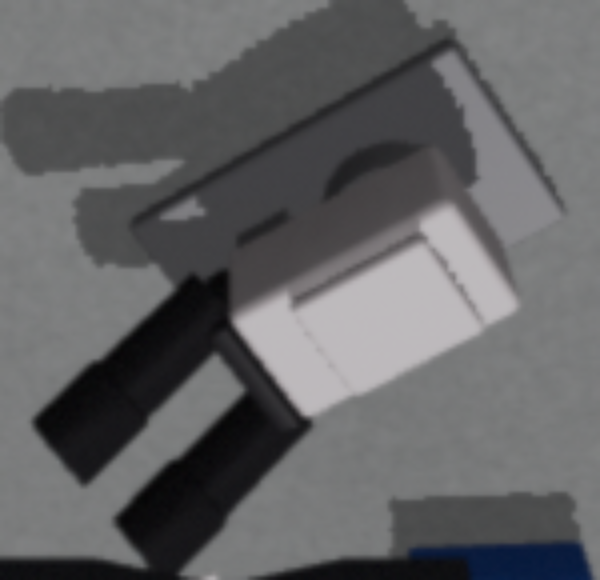

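```bash
cat >> h.py <<'E'
S7=dict(eef_pos=np.array([540.7,92.13,411.99]),tcp_rot=np.radians([-89.81,.08,-7.19]))
E
python3 - <<'E'
from h import *
print("mount",wz(286.1,171,237,S7))
a=wz(230+100/4,90+135/3.75,225,S7);
print("arm -y edge ang", [np.degrees(np.arctan2(*(q-p)[1::-1])) for p,q in [(wz(230+150/4,90+428/3.75,218,S7),wz(230+700/4,90+458/3.75,218,S7))]])
fl,fr,bl,br=[wz(225+x/4,255+y/4,78,S7) for x,y in((232,318),(308,418),(455,200),(520,305))]
print(fl,fr,bl,br)
ang=lambda v:np.degrees(np.arctan2(v[1],v[0]))
print(ang(bl-fl),ang(br-fr),ang(fl-fr)-90,ang(bl-br)-90,[np.linalg.norm(v) for v in (bl-fl,br-fr,fl-fr,bl-br)])
th=np.radians(ang(bl-fl+br-fr));d=np.array([np.cos(th),np.sin(th)]);C=((fl+fr+bl+br)/4)[:2]
print("yaw",np.degrees(th),"bal from centre",C-29*d,"from front",((fl+fr)/2)[:2]+22*d,"foot",C+17*d)
E
```

```text
mount [548.57 107.56 237.  ]
arm -y edge ang [np.float64(-10.709763373643836)]
[ 510.63 -183.05   78.  ] [ 535.   -234.32   78.  ] [ 601.07 -140.71   78.  ] [ 622.66 -191.03   78.  ]
25.085359439796527 26.281582066585703 25.42327656030305 23.2193259433609 [np.float64(99.86161500127741), np.float64(97.76516800332014), np.float64(56.767491992617494), np.float64(54.75454609679474)]
yaw 25.677125691086744 bal from centre [ 541.21 -199.84] from front [ 542.64 -199.15] foot [ 582.66 -179.91]
```

```bash
python3 -m crank '[[0,0,0,0.3,0,-1.5,1],[0,0,0,0.4,0,-3,1],[0,0,0,0.4,0,-3.5,1],[0,0,0,0.5,0,-3.5,1],[0,0,0,0.5,0,-3.5,1],[0,0,0,0.5,0,-3.5,1],[0,0,0,0.4,0,-3.5,1],[0,0,0,0.4,0,-3,1],[0,0,0,0.2,0,-2,1],[0,0,0,0,0,-1,1]]'
python3 -m crank '[[0,6.4,0,0,1,0,1],[0,6.4,0,0,1.5,0,1],[0,6.4,0,0,2,0,1],[0,6.4,0,0,2,0,1],[0,6.4,0,0,2,0,1],[0,6.4,0,0,2,0,1],[0,6.4,0,0,2,0,1],[0,6.4,0,0,2,0,1],[0,6.4,0,0,2,0,1],[0,0,0,0,1,0,1]]'
python3 -c "
from h import *
to([542,-199.5,200],-65)"
```

```text
clock: 8.05
eef_pos: [542.0, -199.3, 410.0]
tcp_rot: [-1.566, 0.001, -0.118]
contact_force: [-0.6, 1.1, -0.2]
opening: 0.998
clock: 8.88
eef_pos: [544.0, -197.7, 231.4]
tcp_rot: [-1.563, 0.001, -1.175]
contact_force: [-0.8, 0.5, -0.8]
opening: 1.001
t 8.8833 pos [ 544.01 -197.74  231.43] rot [-89.56   0.06 -67.32] F [-0.81  0.54 -0.81] op 1.001
turn(tool,deg) [-0.44 -2.32 -0.05] shift cm [ 0.09  3.14 -0.28]
```

```bash
python3 -m crank '[[-0.4,-2.3,0,0.1,1,-0.3,1],[0,0,0,0,1,0,1],[0,0,0,0,0,0,1],[0,0,0,0,0,0,1],[0,0,0,0,0,0,1],[0,0,0,0,0,0,1],[0,0,0,0,0,0,1],[0,0,0,0,0,0,1],[0,0,0,0,0,0,1],[0,0,0,0,0,0,1]]'
python3 -c "
from h import *
to([542,-199.5,54],-65)
cv2.imwrite('pics/w8.png',cams.grab_frame('wrist'))"
```

```text
clock: 9.72
eef_pos: [543.4, -197.9, 212.3]
tcp_rot: [-1.568, 0.0, -1.121]
contact_force: [0.9, 0.1, -0.0]
opening: 0.999
t 9.7167 pos [ 543.37 -197.94  212.33] rot [-89.82   0.   -64.24] F [ 0.92  0.14 -0.05] op 0.999
turn(tool,deg) [-0.18  0.76 -0.  ] shift cm [ 0.08 15.83 -0.24]
```

View pics/w8.png

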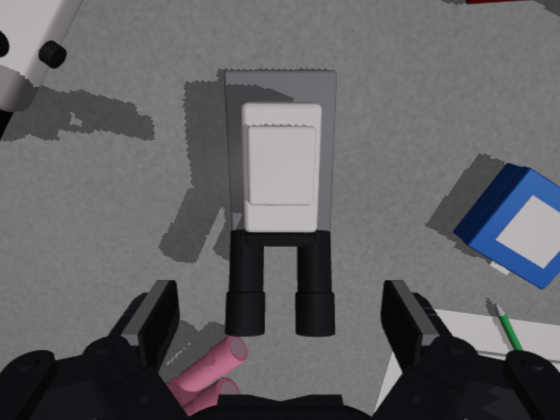

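```bash
python3 - <<'E'
from h import *
S=dict(eef_pos=np.array([543.37,-197.94,212.33]),tcp_rot=np.radians([-89.82,0,-64.24]))
im=cv2.imread("pics/w8.png").astype(int).mean(2)
for v in(112,125,180,220):print(v,im[v,234:254].astype(int),im[v,308:328].astype(int))
print("col281",[(v,int(im[v,281])) for v in list(range(94,110))+list(range(224,240))])
fl,fr,bl,br=[wz(u,v,78,S) for u,v in((245,232.5),(318.5,232.5),(243,103),(321,103))]
print(fl,fr,bl,br)
d=((bl+br)-(fl+fr))[:2];print(np.linalg.norm(d)/2,np.linalg.norm(fl-fr));th=np.arctan2(d[1],d[0]);d/=np.linalg.norm(d)
print(np.degrees(th),((fl+fr)/2)[:2]+22*d,((fl+fr+bl+br)/4)[:2]-29*d)
E
```

```text
112 [ 66  67  67  67  66  67  67  93 119 137 151 165 177 180 182 181 181 181
 181 181] [180 181 181 181 180 180 181 181 180 180 180 180 176 148 120 111 111 111
 111 111]
125 [ 69  68  68  68  69  69  70  80 107 113 114 117 122 130 134 162 157 156
 134 119] [174 174 174 174 176 176 179 180 180 180 180 177 161 127 113 112 111 113
 112 112]
180 [ 79  78  79  79  79  79  79  79  80  97 111 116 120 114 115 137 160 175
 179 179] [182 182 182 182 180 170 179 181 181 179 154 121 109 108 108 109 108 108
 108 108]
220 [101 103 103 103 103  97  74  65  64  64  92 121 140 157 171 180 182 182
 182 182] [182 182 182 182 182 182 182 180 166 128 110 107 107 108 107 107 107 108
 107 107]
col281 [(94, 68), (95, 67), (96, 67), (97, 67), (98, 67), (99, 68), (100, 70), (101, 79), (102, 93), (103, 119), (104, 152), (105, 164), (106, 168), (107, 174), (108, 179), (109, 181), (224, 181), (225, 181), (226, 182), (227, 182), (228, 181), (229, 175), (230, 164), (231, 144), (232, 67), (233, 17), (234, 15), (235, 22), (236, 24), (237, 25), (238, 24), (239, 23)]
[ 509.35 -184.22   78.  ] [ 535.06 -237.64   78.  ] [ 600.13 -142.42   78.  ] [ 624.37 -192.84   78.  ]
99.9148158064066 59.28215935593374
25.68305000286098 [ 542.03 -201.4 ] [ 541.09 -201.85]
```

```bash
python3 -m crank '[[-0.2,0,0,0.2,1.5,-0.25,1],[0,0,0,0,2,0,1],[0,0,0,0,2,0,1],[0,0,0,0,2,0,1],[0,0,0,0,2,0,1],[0,0,0,0,2,0,1],[0,0,0,0,1.5,0,1],[0,0,0,0,1,0,1],[0,0,0,0,0,0,1],[0,0,0,0,0,0,1]]'
python3 -c "
from h import *
to([541.7,-201,54],-64.3)
cv2.imwrite('pics/w9.png',cams.grab_frame('wrist'))"
```

```text
clock: 10.6
eef_pos: [544.9, -202.4, 69.4]
tcp_rot: [-1.566, -0.005, -1.122]
contact_force: [-0.4, 0.2, 0.8]
opening: 0.999
t 10.6 pos [ 544.89 -202.38   69.42] rot [-89.75  -0.28 -64.27] F [-0.37  0.2   0.84] op 0.999
turn(tool,deg) [-0.25  0.03  0.28] shift cm [-0.27  1.54 -0.23]
```

View pics/w9.png

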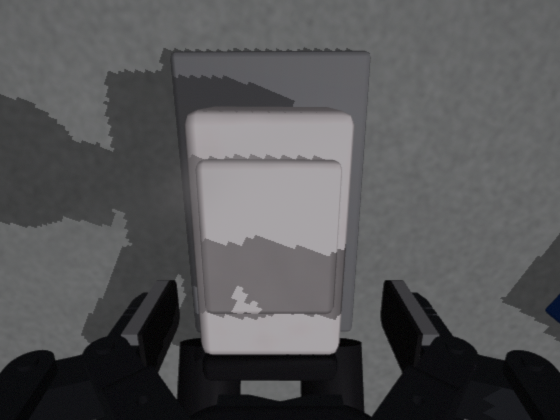

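```bash
python3 -m crank '[[-0.25,0,0.28,-0.27,0.8,-0.23,1],[0,0,0,0,0.7,0,1],[0,0,0,0,0.1,0,1],[0,0,0,0,0,0,1],[0,0,0,0,0,0,1],[0,0,0,0,0,0,1],[0,0,0,0,0,0,1],[0,0,0,0,0,0,1],[0,0,0,0,0,0,1],[0,0,0,0,0,0,1]]'
python3 -c "
from h import *
to([541.7,-201,54],-64.3)"
```

```text
clock: 11.48
eef_pos: [544.2, -201.8, 56.3]
tcp_rot: [-1.566, -0.005, -1.122]
contact_force: [-0.0, -0.2, 0.5]
opening: 1.0
t 11.4833 pos [ 544.16 -201.85   56.26] rot [-89.75  -0.27 -64.26] F [-0.01 -0.24  0.52] op 1.0
turn(tool,deg) [-0.25  0.04  0.27] shift cm [-0.18  0.22 -0.19]
```

```bash
python3 -m crank '[[-0.2,0,0.2,-0.15,0.15,-0.15,1],[-0.2,0,0.2,-0.15,0.15,-0.15,1],[0,0,0,0,0,0,0.6],[0,0,0,0,0,0,0.2],[0,0,0,0,0,0,0],[0,0,0,0,0,0,-0.2],[0,0,0,0,0,0,-0.4],[0,0,0,0,0,0,-1],[0,0,0,0,0,0,-1],[0,0,0,0,0,0,-1]]' 50
python3 -c "
from h import *
to([541.7,-201,54],-64.3)
cv2.imwrite('pics/w10.png',cams.grab_frame('wrist'))"
```

```text
clock: 12.32
eef_pos: [539.7, -200.3, 53.2]
tcp_rot: [-1.574, 0.003, -1.122]
contact_force: [-0.1, 0.2, 0.7]
opening: 0.696
t 12.3167 pos [ 539.71 -200.3    53.24] rot [-90.19   0.17 -64.27] F [-0.11  0.15  0.72] op 0.696
turn(tool,deg) [ 0.19  0.03 -0.17] shift cm [ 0.15 -0.08  0.15]
```

View pics/w10.png

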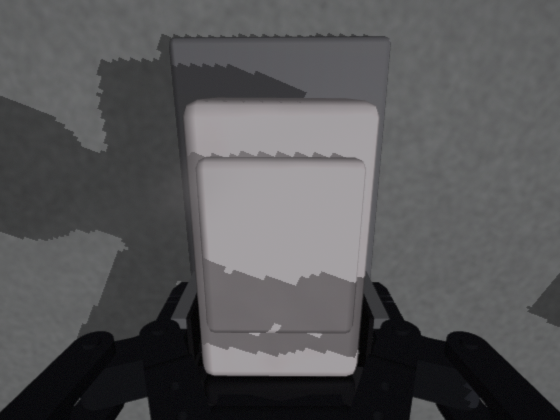

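```bash
python3 -m crank '[[0,0,0,0,0,0,-1],[0,0,0,0,0,0,-1],[0,0,0,0,-0.4,0,-1],[0,0,0,0,-0.6,0,-1],[0,0,0,0,-0.8,0,-1],[0,0,0,0,-0.8,0,-1],[0,0,0,0,-0.8,0,-1],[0,0,0,0,-0.8,0,-1],[0,0,0,0,-0.8,0,-1],[0,0,0,0,-0.8,0,-1]]' 80
python3 -c "
from h import *
to([541.7,-201,54],-64.3)
cv2.imwrite('pics/d11.png',cams.grab_frame('side')[200:350,230:400])
cv2.imwrite('pics/w11.png',cams.grab_frame('wrist'))"
```

```text
clock: 13.2
eef_pos: [536.2, -199.0, 112.9]
tcp_rot: [-1.58, 0.01, -1.122]
contact_force: [-0.1, -0.3, -7.7]
opening: 0.69
t 13.2 pos [ 536.23 -198.98  112.91] rot [-90.55   0.55 -64.27] F [-0.13 -0.35 -7.71] op 0.69
turn(tool,deg) [ 0.55  0.03 -0.55] shift cm [0.48 5.88 0.46]
```

View pics/w11.png

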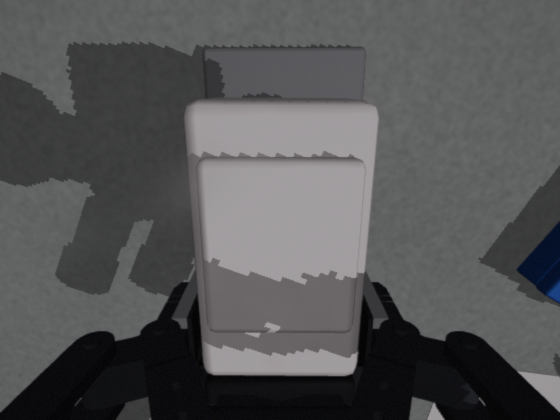

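View pics/d11.png

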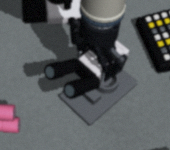

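```bash
python3 -m crank '[[0.3,0,-0.3,0,-1,0,-1],[0.3,0,-0.3,0,-1.5,0,-1],[0,0,0,0,-2,0,-1],[0,0,0,0,-2.4,0,-1],[0,0,0,0,-2.4,0,-1],[0,0,0,0,-2.4,0,-1],[0,0,0,0,-2.4,0,-1],[0,0,0,0,-2.4,0,-1],[0,0,0,0,-2,0,-1],[0,0,0,0,-1.2,0,-1]]'
python3 -c "
from h import *
to([536,-199,340],-64.3)
S=dict(eef_pos=np.array([539.71,-200.3,53.24]),tcp_rot=np.radians([-90.19,.17,-64.27]))
R=Ro.from_euler('xyz',S['tcp_rot'])
for u,v in((188,103),(377,103),(203,372),(357,374)):
  print(R.inv().apply(wz(u,v,78,S)-S['eef_pos']))
"
```

```text
clock: 14.13
eef_pos: [531.3, -197.1, 324.0]
tcp_rot: [-1.57, 0.0, -1.122]
contact_force: [0.9, 0.4, -6.8]
opening: 0.69
t 14.1333 pos [ 531.32 -197.14  324.  ] rot [-89.98   0.   -64.27] F [ 0.9   0.42 -6.81] op 0.69
turn(tool,deg) [-0.02  0.03 -0.  ] shift cm [ 0.37 -1.6   0.34]
[-25.17 -24.95  79.37]
[ 29.   -25.11  79.3 ]
[-27.74 -24.62 -17.07]
[ 29.98 -24.79 -17.88]
```

```bash
python3 -m crank '[[0,2,0,0,-0.4,0,-1],[0,3.5,0,0,-0.4,0,-1],[0,4,0,0,-0.4,0,-1],[0,4.3,0,0,-0.4,0,-1],[0,4.3,0,0,0,0,-1],[0,4.3,0,0,0,0,-1],[0,4.3,0,0,0,0,-1],[0,3.7,0,0,0,0,-1],[0,2,0,0,0,0,-1],[0,1,0,0,0,0,-1]]'
python3 -c "
from h import *
to([500.7,113.4,340],-97.7)
"
```

```text
clock: 14.97
eef_pos: [526.9, -195.5, 355.5]
tcp_rot: [-1.558, -0.002, -1.733]
contact_force: [-0.1, -1.1, -8.4]
opening: 0.692
t 14.9667 pos [ 526.87 -195.52  355.54] rot [-89.29  -0.12 -99.28] F [-0.1  -1.12 -8.39] op 0.692
turn(tool,deg) [-0.7  -1.58  0.13] shift cm [-30.07   1.4   -7.58]
```

```bash
python3 -m crank '[[-0.4,-1,0.1,-0.8,0,-0.2,-1],[-0.3,-0.6,0,-1.6,0,-0.4,-1],[0,0,0,-2.2,0,-0.6,-1],[0,0,0,-2.5,0,-0.7,-1],[0,0,0,-2.5,0,-0.7,-1],[0,0,0,-2.5,0,-0.7,-1],[0,0,0,-2.5,0,-0.7,-1],[0,0,0,-2.5,0,-0.6,-1],[0,0,0,-2.5,0,-0.6,-1],[0,0,0,-2.5,0,-0.6,-1]]'
python3 -c "
from h import *
to([500.7,113.4,340],-97.7)
"
```

```text
clock: 15.8
eef_pos: [491.5, 40.4, 358.9]
tcp_rot: [-1.572, -0.0, -1.69]
contact_force: [0.4, 0.4, -7.0]
opening: 0.692
t 15.8 pos [491.48  40.39 358.94] rot [-90.1   -0.02 -96.85] F [ 0.44  0.4  -7.01] op 0.692
turn(tool,deg) [0.1  0.85 0.02] shift cm [-7.36  1.89  0.05]
```

```bash
python3 -m crank '[[0,0.5,0,-1.8,0.3,0,-1],[0,0.4,0,-1.4,0.4,0,-1],[0,0,0,-1,0.4,0,-1],[0,0,0,-0.7,0.4,0,-1],[0,0,0,-0.4,0.4,0,-1],[0,0,0,-0.2,0,0,-1],[0,0,0,0,0,0,-1],[0,0,0,0,0,0,-1],[0,0,0,0,0,0,-1],[0,0,0,0,0,0,-1]]'
python3 -c "
from h import *
to([500.7,113.4,320],-97.7)
for n in('wrist','scene','side'):cv2.imwrite(f'pics/{n}12.png',cams.grab_frame(n))
"
```

```text
clock: 16.63
eef_pos: [494.6, 102.6, 340.8]
tcp_rot: [-1.574, 0.001, -1.691]
contact_force: [-0.2, 0.3, -7.3]
opening: 0.69
t 16.6333 pos [494.58 102.65 340.84] rot [-90.17   0.05 -96.9 ] F [-0.16  0.33 -7.27] op 0.69
turn(tool,deg) [ 0.17  0.8  -0.05] shift cm [-1.14  2.08  0.48]
```

View pics/wrist12.png

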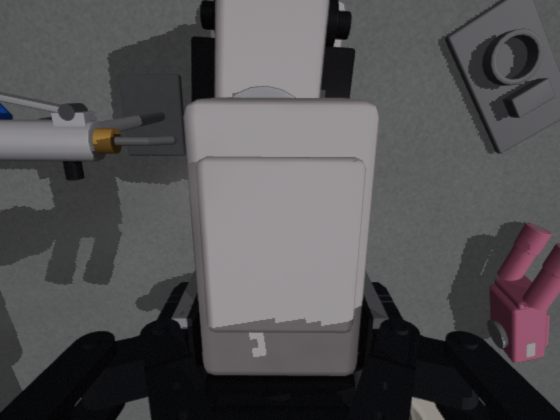

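View pics/side12.png

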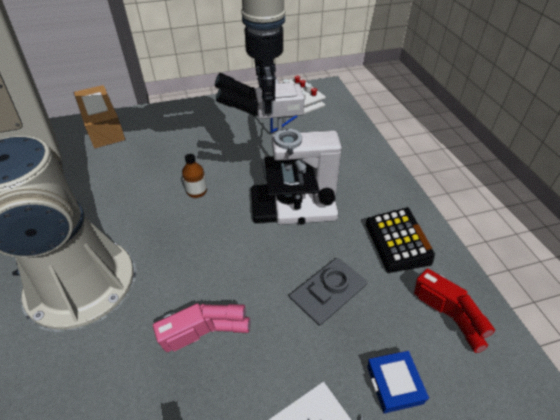

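View pics/scene12.png

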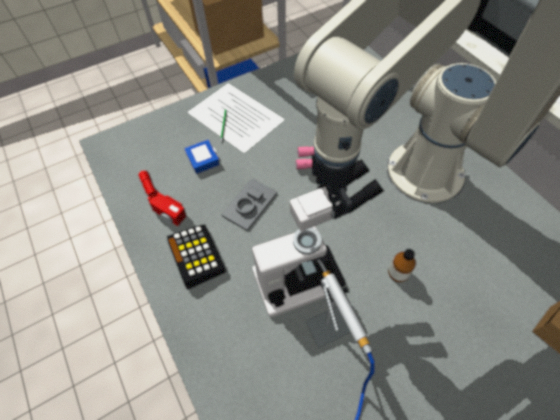

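```bash
python3 -m crank '[[0.1,0.5,0,-0.6,0.4,0.25,-1],[0,0.5,0,-0.5,0.5,0.25,-1],[0,0.3,0,-0.3,0.5,0.15,-1],[0,0,0,0,0.4,0,-1],[0,0,0,0,0.2,0,-1],[0,0,0,0,0,0,-1],[0,0,0,0,0,0,-1],[0,0,0,0,0,0,-1],[0,0,0,0,0,0,-1],[0,0,0,0,0,0,-1]]'
python3 - <<'E'
from h import *
to([500.7,113.4,287],-97.7)
s=r.sense();f=cams.grab_frame('wrist');cv2.imwrite('pics/w13.png',f)
im=f.astype(int).mean(2)
for v in (20,40,60,75):print(v,im[v,195:225].astype(int),im[v,310:345].astype(int))
E
```

```text
clock: 17.62
eef_pos: [503.7, 117.2, 318.1]
tcp_rot: [-1.573, 0.001, -1.717]
contact_force: [-0.4, 0.2, -8.3]
opening: 0.689
t 17.6167 pos [503.65 117.23 318.11] rot [-90.11   0.04 -98.36] F [-0.43  0.22 -8.33] op 0.689
turn(tool,deg) [ 0.11 -0.66 -0.04] shift cm [ 0.42  3.11 -0.23]
20 [90 90 91 92 91 89 89 83 63 53 53 54 52 32 12  8  7 10 10  7  9 10 10  6
 11  7  6  4  6  9] [145 145 145 145 145 145 145 145 145 145 145 145 145 145 145 146 145 145
 145 145 145 145 145 145 144 145 145 145 145 145 145 145 145 145 145]
40 [56 56 55 56 55 55 55 55 53 53 54 55 55 55 55 55 55 55 53 55 55 54 55 71
 83 88 91 95 91 49] [146 146 146 146 146 146 146 146 146 146 146 146 146 146 145 146 145 146
 146 146 146 146 145 146 146 146 145 145 146 145 146 146 146 146 146]
60 [56 56 55 53 50 30 12  9 11  8 10  8  8 11 11 10  9 11  9  9  9  7  9  9
  7  9 10  9  8  9] [146 146 146 146 147 147 147 146 146 146 147 147 146 146 146 147 146 146
 146 146 146 146 146 146 146 146 146 146 146 147 146 147 146 145 144]
75 [54 53 54 53 53 43 19  5  9 10 11  9 10  9  7  7 10 10 10  9  9  7  8  6
 10 11  9 11  9  8] [147 147 147 147 147 147 147 146 147 147 147 147 147 147 147 146 147 147
 147 147 146 147 147 146 146 147 147 146 147 146 147 146 145 144 143]
```

View pics/w13.png

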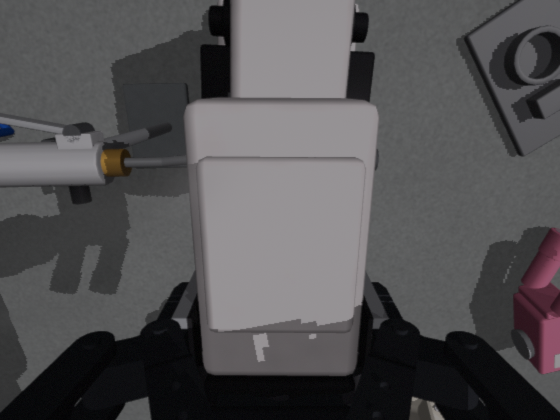

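```bash
python3 - <<'E'
from h import *
S=r.sense() ; print(S["eef_pos"],S["clock"])
S=dict(eef_pos=np.array([503.65,117.23,318.11]),tcp_rot=np.radians([-90.11,.04,-98.36]))
R=Ro.from_euler('xyz',S['tcp_rot'])
im=cv2.imread("pics/w13.png").astype(int).mean(2)
M=[]
for v in (15,30,50,60,70,80):
    l=np.where(im[v,200:300]>120)[0][0]+200; rr=[u for u in range(330,400) if im[v,u]<125][0]
    p,q=wz(l,v,223,S),wz(rr,v,223,S);m=(p+q)/2;M.append(m);print(v,l,rr,m[:2],np.linalg.norm(p-q),R.inv().apply(m-S['eef_pos'])[0])
M=np.array(M);d=np.polyfit(M[:,0],M[:,1],1);print(np.degrees(np.arctan(d[0])),"y at 547.7",np.polyval(d,547.7))
# gun: axis points & tip
for u,v in((20,164),(90,164),(180,162)):print(wz(u,v,243,S))
E
```

```text
[503.67 117.24 318.17] 17.6667
15 237 352 [625.02  90.14] 65.21420014861259 9.225579000781531
30 237 351 [617.47  91.44] 65.43919581682428 9.030819139987504
50 237 349 [607.15  93.43] 65.35898332217559 8.569129869409517
60 237 348 [601.86  94.44] 65.3178695472236 8.332486467349243
70 237 347 [596.48  95.48] 65.27606139881618 8.091846648567603
80 236 346 [591.05  96.82] 65.83219247503337 7.547783024755182
-11.014151391669815 y at 547.7 105.07065179342267
[568.09 261.44 243.  ]
[562.05 220.69 243.  ]
[555.45 168.05 243.  ]
```

```bash
python3 -m crank '[[0,0,0,0.15,0.3,-0.15,-1],[0,0,0,0.1,0.5,-0.1,-1],[0,0,0,0,0.6,0,-1],[0,0,0,0,0.5,0,-1],[0,0,0,0,0.4,0,-1],[0,0,0,0,0.2,0,-1],[0,0,0,0,0,0,-1],[0,0,0,0,0,0,-1],[0,0,0,0,0,0,-1],[0,0,0,0,0,0,-1]]'
python3 - <<'E'
from h import *
to([500.5,114.9,287],-98.4)
for n in('wrist','scene','side'):cv2.imwrite(f'pics/{n}14.png',cams.grab_frame(n))
to([500.5,114.9,287],-98.4)
a=cv2.imread("pics/scene14.png")[170:290,240:400];b=cv2.imread("pics/side14.png")[60:180,200:360]
cv2.imwrite("pics/c14.png",np.vstack([cv2.resize(x,(400,300),interpolation=2) for x in(a,b)]))
E
```

```text
clock: 18.5
eef_pos: [500.3, 114.7, 290.3]
tcp_rot: [-1.573, 0.001, -1.717]
contact_force: [-0.0, -0.6, -7.2]
opening: 0.694
t 18.5 pos [500.27 114.66 290.25] rot [-90.12   0.04 -98.38] F [-0.03 -0.58 -7.23] op 0.694
turn(tool,deg) [ 0.12  0.02 -0.04] shift cm [-0.03  0.33  0.02]
t 18.65 pos [500.27 114.65 290.34] rot [-90.11   0.04 -98.38] F [ 0.59  0.29 -7.32] op 0.695
turn(tool,deg) [ 0.11  0.02 -0.04] shift cm [-0.03  0.33  0.02]
```

View pics/c14.png

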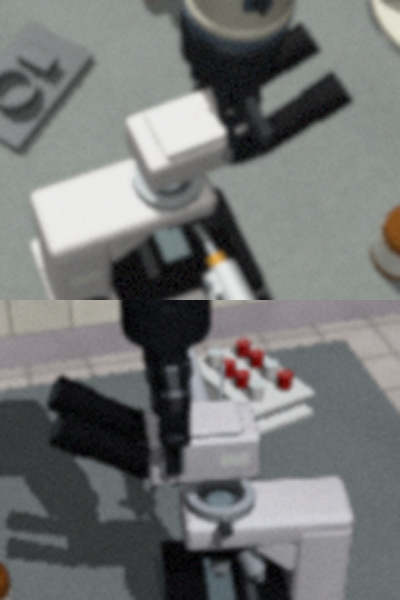

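View pics/wrist14.png

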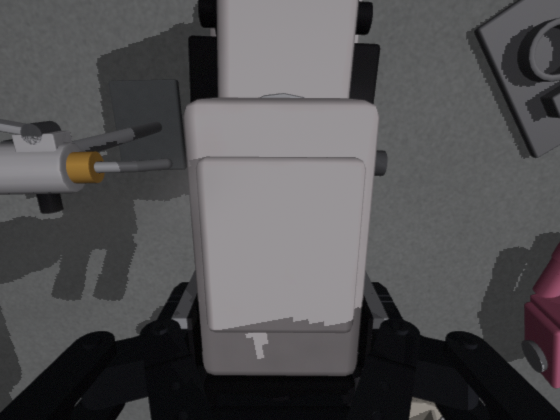

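```bash
python3 - <<'E'
from h import *
S=dict(eef_pos=np.array([500.27,114.65,290.3]),tcp_rot=np.radians([-90.11,.04,-98.38]));R=Ro.from_euler('xyz',S['tcp_rot'])
T=lambda u,v,z:R.inv().apply(wz(u,v,z,S)-S['eef_pos'])
print("ring back",T(281.5,94,237),wz(281.5,94,237,S))
print("housing back (z foot+54)",T(282.5,99,315),"arm back edges y",T(217,60,223),T(355,60,223))
# housing underside? scene image corners of top
f=lambda u,v,z:onz("scene",240+u*.4,170+v*.4,z)
print("scene top back corners",f(128,118,315),f(140,158,315), "side",[onz("side",200+u*.4,60+(v-300)*.4,315) for u,v in((255,403),(260,436))])
E
```

```text
ring back [ 1.68 53.14 81.92] [580.98 101.1  237.  ]
housing back (z foot+54) [  1.61 -24.86  81.02] arm back edges y [-31.56  67.13  98.55] [39.67 67.08 98.44]
scene top back corners [571.21  75.84 315.  ] [583.3  114.85 315.  ] side [array([587.02, 126.43, 315.  ]), array([574.66,  73.9 , 315.  ])]
```

```bash
python3 -c "
from h import *
from rig import order
to([500.5,114.9,287],-98.4)
print(order.sign_off())"
```

```text
t 18.65 pos [500.27 114.65 290.34] rot [-90.11   0.04 -98.38] F [ 0.59  0.29 -7.32] op 0.695
turn(tool,deg) [ 0.11  0.02 -0.04] shift cm [-0.03  0.33  0.02]
the job is handed in; nothing more can be done
None
```

I squeezed the air-gun lever against the gun, held it for more than half a second and let it spring back. I then lifted the head at its balance point and handed in at 18.65 s with it held level over the mount. The sign-off gives no verdict.

- **Lever:** the wrist picture showed it parallel to the gun at about 32 mm opening, against 33 mm expected. After release it was back at its rest angle with the fingers clear. While the fingers were closing, the spring pushed the arm about 8 mm sideways; I corrected this before the full squeeze.
- **Head in the hand:** it is gripped about 1.5 mm from the balance point. It did not shift in the fingers during the pictures on the way, and the measured load is about 7.3 N.
- **Over the mount:** the foot is about 24 mm above the rim and within about 2 mm of the axis. The tool is level to about 0.1°, and the eyepieces face the front.
- **Yaw, where the checks disagreed:** the gun gave the stand's direction as about −8°, while the edges of the microscope arm suggested −10.7 to −11°. I set −8.4°, so the error is at most about 3°, inside the 10° allowed.
- **Bystanders:** the cell counter, bottle and slide box were in the same places by eye in a scene picture taken shortly before the final lowering. I did not measure them again at the end.

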